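# Fit the lift-off front of a jar rack and let out the salt with its spring-centred stick

### The job

Set the lift-off wooden front leaf on the jar rack, lowering its two knuckles (not dropping them) fully down onto the two pins at the front of the tray. Then tilt the rack's spring-centred stick sideways towards the lane that holds the salt shaker, hold it over until the salt has rolled down into the tray against the leaf, and let the stick go so that it springs back upright. The slimmer coffee jar must stay up in its lane, neither jar may be touched by the robot, and the things at the back of the hob are left where they stand.

Things in the scene. Friction and masses are not known exactly. Their poses are not given: they have to be found in the camera images.
- rack: Gravity jar rack fixed on the hob, 225 mm deep, 266 wide, pale wood walls 98 high, steel floors. Origin: hob level, under its middle; x to its back (away from the robot, yaw up to 0.2 rad), y to its left. A 14 mm centre wall parts two lanes 120 mm wide, centred at y = +0.067 and -0.067. Upper floors: x 0 to 0.088, z 0.058 rising to 0.080. Back wall at x 0.091, 120 high, bears the stick's housing.
- seat (a point): Where the seated leaf's origin lies: on the rack's front sill, midway between the two pins, at (-0.114, 0, 0.022) in the rack's frame, axes as the rack's. The upright steel pins stand at y = +0.118 and -0.118 from it, 8 mm in diameter, 42 mm high including a 12 mm tapered tip.
- tray (a point): Middle of the tray floor, at (-0.055, 0, 0.045) in the rack's frame. The tray lies before and below the lanes: x -0.014 to -0.095, z 0.050 falling to 0.040 towards the robot, open at the front until the leaf is fitted. Each lane has a stop blade at x = -0.007 standing 16 mm above the lane floor; the jar lies across the lane against it. In the tray a jar's axis comes to x about -0.083.
- leaf: Loose front leaf, 0.28 kg, upright right of the rack: wooden board 217 mm long, 10 thick, 50 high; at each end, 118 mm from the middle, a steel knuckle (upright tube, outside 26, bore 15, 30 high, underside level with the board's). Grip block amid the top edge: 40 mm along the board, 18 thick, 50 to 96 above the underside. Origin: middle of the underside; y along the board, z up. Fits either way round.
- stick (a joint): Tilt of the stick, rad: 0 upright (spring-centred), + leaning to the rack's left (+y), - to its right, end stops at 0.45. Spring 1.1 N m/rad, about 5 N at the knob at full tilt. Tilting to a side lowers that lane's stop blade by 55 mm per rad (flush with the lane floor at about 0.3) and raises the other, which goes on blocking. A freed jar rolls into the tray in about a second.
- stick_knob (a point): Middle of the upright black knob (30 mm in diameter, 43 high) on the stick. The pivot lies 100 mm below it, at (0.078, 0, 0.137) in the rack's frame; the pivot's axis is the rack's x, so the knob swings left and right only. The housing's top is at z 0.14.
- salt: The salt shaker, a straight drum 55 mm in diameter and 111 mm long, 0.2 kg, lying across one of the lanes, left or right. Origin: centre of its bottom end, which faces the rack's left; its z axis runs along the drum, towards the rack's right.
- coffee: The coffee jar, slimmer and shorter: 45 mm in diameter and 92 mm long, lying across the other lane. Origin: centre of its bottom end, which faces the rack's left; its z axis runs along the jar.
- mill: Bystander: turned wooden pepper mill, 58 mm wide, 150 mm high, standing at the back of the hob. Origin: centre of its underside.
- tea: Bystander: tea carton, 71x73x81 mm, at the back right of the hob. Origin: centre of its underside.
- mug: Bystander: spotted mug with a handle, standing at the back left of the hob, 105 mm high. Origin: its underside.
There are look-alikes about, which are no part of the job. What is meant by the coffee is not orange, and is the larger of those in its own colour.

How it is judged:
By the outcome, as a careful person would: the job done as asked, in the order asked, and still so for the second after the job is handed in, with the robot touching nothing.
It also fails if it takes over 67 s, if anything falls off the work surface, if the arm or the gripper's body presses on something with over 40 N, if the wrist force passes 120 N, or if a joint passes its speed limit or range.

### The arm

A 6-joint arm with a two-finger parallel gripper is mounted at the origin on a cart in front of the work surface, level with it; the furniture and walls round the work are solid. World frame = base frame: x ahead of the robot, y to its left, z up, the work surface at z = 0. Lengths are in m, angles in rad, forces in N, time in s.
With the tool pointing down it reaches from about 0.3 to 0.825 m from the base axis. Payload 5.4 kg.
Tool frame: the origin (TCP) lies at the very end of the fingers, on their centre line; the grasp point (between the pads) lies 19 mm behind it; z points along the fingers, y is the line along which they close (so a half turn about z gives the same grasp; the last joint's range is limited). The gripper opens to 92 mm and grips with 3 to 60 N. Pads are 20 mm wide; open, the fingers measure 128 mm over their backs; the gripper's body (75 mm by 189 mm) begins 69 mm behind the grasp point.
Start: joints at [1.093, 0.158, 1.597, -0, 1.386, -0.21], TCP at [0.152, 0.554, 0.215] pointing down, gripper open.
Joint ranges: [-2.91, 2.91], [-0.94, 2.29], [0.18, 2.7], [-1.29, 4.43], [0.17, 2.64], [-3, 3]. Speed limits (rad/s): [2.57, 2.57, 3.14, 3.14, 3.14, 3.14].

### API

Orientations are given as a rotation vector (axis times angle).
In Python, from bench import readout, eyes, manip gives the robot as it stands.
- The arm moves only by the tool drive_tool, never from a script. Its argument "rows" is a list of rows, each an object with "dp": the shift along the world's x, y, z in units of 30 mm (1.0 is 30 mm), a list of three; "turn": the turn about the world's z in units of 5 degrees (1.0 is 5 degrees); "grip": the opening, from 0 (shut) to 1 (fully open). In form: [{"dp": [x, y, z], "turn": turn, "grip": grip}, ...]. A call has exactly 10 rows; each row shifts and turns the commanded pose from where the row before left it; what a row does not reach is not made up. A row lasts 1/8 s, in which the tool goes at most 62.5 mm and 10.7 degrees, less where a joint would pass 70% of its speed; a pose out of reach is approached as far as the arm can. A call is refused whole if a number of a shift passes 1 or a number of a turn 1, either way. A call with a gripper value outside its range is refused whole. The fingers move at their own pace and stop on an object; "newtons" is the grip in N (left out, the last holds). Time passes only in rows, so rows that do not move let the fingers close, or fill a call up. It gives the time, the measured TCP pose, the force, the opening and the grip force at its end, in the units of the state.
- readout.state(): the state, without advancing time (a new reading comes with each control period).
- eyes.read_camera(name): name is "side" or "top" or "wrist"; returns a dict with "pixels" (420x560x3 uint8, red, green, blue), "depth" (420x560 float32, m along the optical axis (not along the pixel's ray), 0 where there is no reading), "fx", "fy", "cx", "cy" (pixels), "dist" ([k1, k2, p1, p2, k3] as OpenCV has them; the pictures are not rectified), "xyz" and "orientation" of the camera in the world. Camera axes: x right, y down, z forward; pixel columns grow to the right and rows downward; lengths in m; the calibration is good to about 2 mm. A picture is of the moment at which its call begins.
- manip.hand_in(): hands the job in; it is judged then, once.
The state is a dict: "time_s": time; "qpos": joint angles; "qd": joint speeds; "tau": joint torques, N m; "ee_pos": TCP position; "tool_rot": TCP orientation; "force": force on the tool from outside, world axes, zero at the start; "torque": the same for the moment, N m; "opening": finger opening in m; "finger_force": force on a finger pad.
Only numpy, scipy, OpenCV 4.12 (cv2) and the standard library are available. Lean on these libraries where they do the work, as an engineer would, in place of code of your own. Each camera call takes 0.05 s, during which the arm holds its last target. There are 200 camera calls.

## Working session

There is one attempt and no reset: what is moved stays moved. The work goes in short steps, Python scripts to look and compute and a tool call to move; the robot and the scene stay as the last step left them, time stands still between calls to the robot, and variables do not carry over. Pictures are saved under pics/ and viewed, at most 10 in all, crops included, and the job is handed in when it is done.

Besides the shell and the picture viewer there is one more tool, called after ">>>" as a command line: name --argument value ..., lists and objects as JSON in quotes. drive_tool: Moves the arm, as the interface text tells. Its arguments: {"type":"object","properties":{"rows":{"type":"array"},"newtons":{"type":"number"}},"required":["rows"]}

```bash
mkdir -p pics
cat > h.py <<'E'
import numpy as np, cv2
from bench import readout, eyes, manip
from scipy.spatial.transform import Rotation as R
def shot(n):
    c=eyes.read_camera(n); np.save(f'/tmp/{n}.npy',c,allow_pickle=True); return c
def load(n): return np.load(f'/tmp/{n}.npy',allow_pickle=True).item()
def rot(c):
    o=np.array(c['orientation'],float)
    return R.from_rotvec(o).as_matrix() if o.shape==(3,) else (o if o.shape==(3,3) else None)
def rays(c,uv):
    K=np.array([[c['fx'],0,c['cx']],[0,c['fy'],c['cy']],[0,0,1]])
    p=cv2.undistortPoints(np.array(uv,float).reshape(-1,1,2),K,np.array(c['dist'],float))[:,0]
    return np.c_[p,np.ones(len(p))]
def plane(c,uv,z):
    d=rays(c,uv)@rot(c).T; o=np.array(c['xyz']); return o+d*((z-o[2])/d[:,2])[:,None]
def cloud(c):
    v,u=np.mgrid[0:420,0:560]; uv=np.c_[u.ravel(),v.ravel()]
    d=rays(c,uv)*c['depth'].reshape(-1,1); P=d@rot(c).T+np.array(c['xyz'])
    P[c['depth'].ravel()==0]=np.nan
    return P.reshape(420,560,3)
E
python3 - <<'E'
from h import *
s=readout.state(); print(s)
for n in('top','side'):
    c=shot(n); print(n,c['xyz'],c['orientation'],c['fx']); cv2.imwrite(f'pics/{n}0.png',c['pixels'][:,:,::-1])
E
```

```text
{'time_s': 0.0, 'qpos': array([ 1.09292280e+00,  1.59035057e-01,  1.59821424e+00, -5.36887454e-06,
        1.38621101e+00, -2.10114845e-01]), 'qd': array([0.00128132, 0.00025162, 0.00230413, 0.00024181, 0.00145536,
       0.00016457]), 'tau': array([-1.19640808e-03, -3.85584283e+01, -3.22101045e+01,  6.99757738e-02,
        3.81645968e-02, -1.56024435e-04]), 'ee_pos': array([0.15186477, 0.55393532, 0.2136358 ]), 'tool_rot': array([-4.19253926e-01, -3.11285993e+00,  2.76408194e-03]), 'force': array([0.25500779, 0.0832774 , 0.45599988]), 'torque': array([0.03492622, 0.05136259, 0.02646111]), 'finger_force': 0.0, 'opening': 0.09193922507826137}
top [ 0.3152434  -0.04308267  1.2771427 ] [-2.17250812  2.03323543 -0.22452903] 537.0942646362421
side [0.43253151 0.7598968  0.65622415] [-0.2400496   2.68024541 -1.49825158] 389.5268538078154
```

View pics/top0.png

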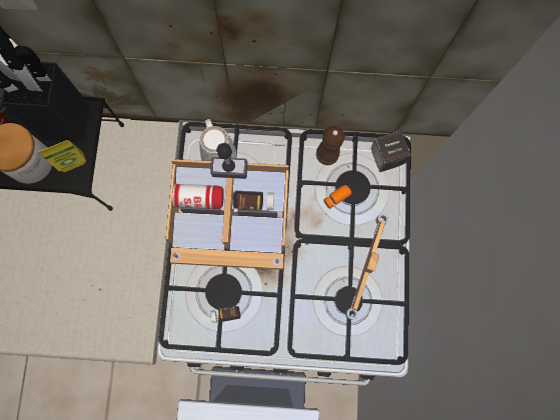

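View pics/side0.png

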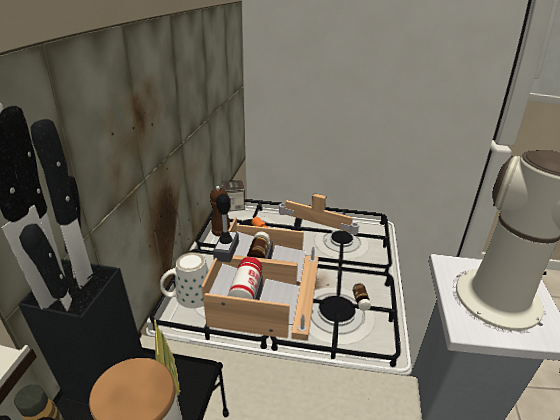

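Top view: salt (red/white) lies in the left lane at (198,196), coffee in the right lane at (252,201), and the stick knob is at (224,150). The pins are near (178,257) and (277,261). The leaf is at right, with knuckles at (382,218) and (351,314) and its block at (372,262). The orange jar and the small brown jar are look-alikes.

Run:
```python
from h import *
c=load('top'); P=cloud(c)
for n,(u,v) in dict(k1=(382,218),k2=(351,314),blk=(372,262),pinL=(178,257),pinR=(277,261),knob=(224,150),hob=(320,280),sill=(228,258),grate=(330,298),salt=(198,196),cof=(248,201)).items():
    print(n,P[v,u].round(4))
for nm,box in dict(leaf=(335,205,395,325),).items():
    x0,y0,x1,y1=box; Q=P[y0:y1,x0:x1].reshape(-1,3); 
    for a,b in((.02,.045),(.045,.07),(.07,.09),(.09,.13)):
        q=Q[(Q[:,2]>a)&(Q[:,2]<b)]; 
        if len(q)>5:
            r=cv2.minAreaRect(q[:,:2].astype(np.float32)); print(a,b,len(q),q.mean(0).round(4),r)
# wall tops
Q=P[150:270,160:300].reshape(-1,3); q=Q[(Q[:,2]>.09)&(Q[:,2]<.106)]; print('walls',len(q),np.percentile(q,[1,50,99],axis=0).round(3))
q=Q[(Q[:,2]>.115)&(Q[:,2]<.127)];print('back',len(q),q.mean(0),cv2.minAreaRect(q[:,:2].astype(np.float32)))
q=Q[(Q[:,2]>.24)];print('knob',len(q),q.mean(0),q.max(0),q.min(0))
im=c['pixels'][:,:,::-1]
a=cv2.resize(im[140:280,160:300],(560,560),interpolation=cv2.INTER_CUBIC)
b=cv2.resize(im[200:330,335:395],(240,520),interpolation=cv2.INTER_CUBIC)
o=np.zeros((560,800,3),np.uint8);o[:560,:560]=a;o[:520,560:]=b;cv2.imwrite('pics/crop0.png',o)
```

```text
k1 [ 0.6012 -0.2899  0.002 ]
k2 [ 0.3683 -0.2264 -0.0237]
blk [ 0.4792 -0.2517  0.0971]
pinL [0.4713 0.1905 0.0211]
pinR [ 0.4734 -0.0424  0.0514]
knob [0.6619 0.0774 0.2571]
hob [ 0.4447 -0.1495 -0.0308]
sill [0.4769 0.0731 0.0198]
grate [ 0.4008 -0.1721  0.0036]
salt [0.5985 0.1426 0.1163]
cof [0.5973 0.0313 0.1044]
0.02 0.045 251 [ 0.4761 -0.2485  0.0307] ((0.4818541407585144, -0.25298213958740234), (0.025261327624320984, 0.2614319324493408), 73.88067626953125)
0.045 0.07 358 [ 0.4786 -0.2513  0.0512] ((0.4818495810031891, -0.25121253728866577), (0.014730221591889858, 0.2161799967288971), 74.21678161621094)
0.07 0.09 30 [ 0.4753 -0.2452  0.0803] ((0.47852852940559387, -0.2449822872877121), (0.03770986571907997, 0.013760426081717014), 8.289237976074219)
0.09 0.13 148 [ 0.481  -0.2525  0.096 ] ((0.4814153015613556, -0.2527550756931305), (0.018447700887918472, 0.04014027491211891), 74.60359191894531)
walls 1727 [[ 0.504 -0.054  0.091]
 [ 0.593  0.076  0.099]
 [ 0.709  0.211  0.106]]
back 729 [0.63133665 0.11837373 0.11882401] ((0.6358563303947449, 0.07820829749107361), (0.09397534281015396, 0.2639469802379608), 0.6394686698913574)
knob 95 [0.65700882 0.07854726 0.25293043] [0.66499447 0.09450534 0.26076381] [0.6511449  0.06583185 0.24218   ]
```

View pics/crop0.png

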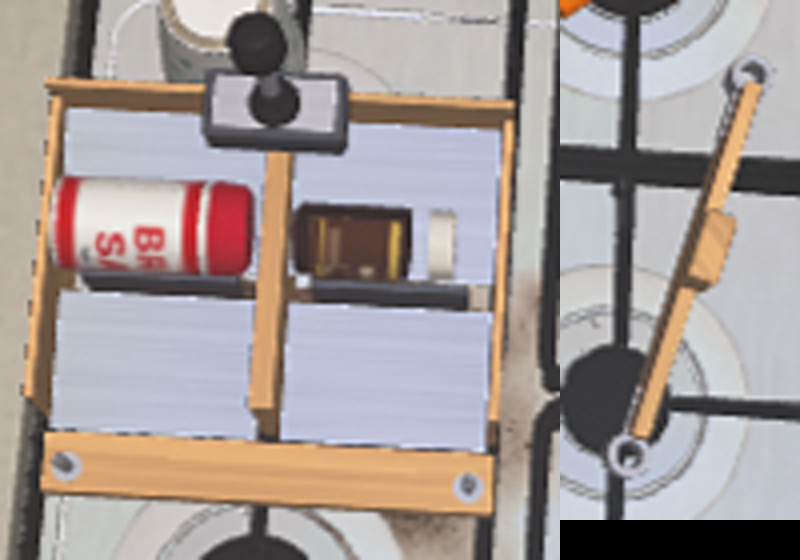

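Enlarged: pin rings sit at top-image (176.2,256) and (276.8,261.5), knuckle bores at (382,218.8) and (352,313.8), and the front end of the centre wall's top is at about (225,242). I'll turn these into positions.

Run:
```python
from h import *
c=load('top'); P=cloud(c)
pins=plane(c,[(176.2,256),(276.8,261.5)],.022); print('pins base',pins.round(4),np.linalg.norm(pins[0]-pins[1]))
k=plane(c,[(382,218.8),(352,313.8)],.03); print('kn',k.round(4),np.linalg.norm(k[0]-k[1]),k.mean(0))
# rack wall top corners: back-left, back-right, front of side walls/centre
w=plane(c,[(171.8,162),(288,166.5)],.12); print('back corners',w.round(4),np.linalg.norm(w[0]-w[1]))
w=plane(c,[(222.5,242),(229,242)],.098); print('centre wall front',w.round(4))
# centre wall from depth: |lateral|<6mm, z .09-.106
d=pins[0]-pins[1]; yaw=np.arctan2(-d[0],d[1]); s=pins.mean(0)
print('yaw',yaw,'seat',s)
ex=np.array([np.cos(yaw),np.sin(yaw)]);ey=np.array([-ex[1],ex[0]]);o=s[:2]-(-.114)*ex
Q=P[130:280,160:300].reshape(-1,3);Q=Q[~np.isnan(Q[:,0])]; L=np.c_[(Q[:,:2]-o)@ex,(Q[:,:2]-o)@ey,Q[:,2]]
m=(abs(L[:,1])<.012)&(abs(L[:,2]-.098)<.006); print('cw',np.percentile(L[m],[0,2,50,98,100],axis=0).round(4))
for sg in(1,-1):
    m=(abs(sg*L[:,1]-.13)<.014)&(abs(L[:,2]-.098)<.005); print('side wall',np.percentile(L[m],[1,50,99],axis=0).round(4), np.polyfit(L[m][:,0],L[m][:,1],1))
m=(abs(L[:,0]-.091)<.02)&(abs(L[:,2]-.12)<.005)&(abs(L[:,1])>.04); print('back',np.percentile(L[m],[1,50,99],axis=0).round(4),np.polyfit(L[m][:,1],L[m][:,0],1))
m=(L[:,2]>.24); print('knob',L[m].mean(0))
s=readout.state()
print('tool y axis',R.from_rotvec(s['tool_rot']).as_matrix().round(3))
dd=k[0]-k[1];print('leaf dir deg',np.degrees(np.arctan2(dd[1],dd[0])))
```

```text
pins base [[ 0.4733  0.1948  0.022 ]
 [ 0.476  -0.042   0.022 ]] 0.23680266247778387
kn [[ 0.593  -0.2845  0.03  ]
 [ 0.3667 -0.2211  0.03  ]] 0.2350442769282365 [ 0.47984409 -0.25283828  0.03      ]
back corners [[ 0.6723  0.2085  0.12  ]
 [ 0.6792 -0.0534  0.12  ]] 0.2619220947904134
centre wall front [[0.5017 0.0811 0.098 ]
 [0.5026 0.0667 0.098 ]]
yaw 0.011383547239324894 seat [0.47463563 0.07637305 0.022     ]
cw [[-0.0865 -0.012   0.0921]
 [-0.0841 -0.0066  0.0932]
 [-0.0117  0.0003  0.0986]
 [ 0.1455  0.0083  0.1029]
 [ 0.1627  0.0111  0.1039]]
side wall [[-0.0844  0.118   0.0932]
 [-0.0019  0.13    0.0979]
 [ 0.088   0.1336  0.1025]] [-0.00595569  0.12958941]
side wall [[-0.0847 -0.1322  0.094 ]
 [ 0.0005 -0.1293  0.0987]
 [ 0.088  -0.1236  0.1024]] [ 0.00552883 -0.12921266]
back [[ 0.0865 -0.1297  0.1153]
 [ 0.0898 -0.0431  0.1205]
 [ 0.0938  0.1312  0.1245]] [-0.00042519  0.08980518]
knob [0.07429848 0.00049405 0.25468393]
tool y axis [[-0.964  0.265 -0.001]
 [ 0.265  0.964 -0.001]
 [ 0.    -0.002 -1.   ]]
leaf dir deg -15.65055486427489
```

The fits agree: pin spacing is 0.2368 (0.236 expected), knuckle spacing 0.235, and rack yaw about 0.011. The centre wall leaves no finger room behind the block, so I'll grip the block lengthwise, with the fingers closing along the board. Next I move above the leaf while turning −90°.

>>> drive_tool --rows '[{"dp": [0.365, -0.896, 0], "turn": -0.6, "grip": 1}, {"dp": [0.365, -0.896, 0], "turn": -0.6, "grip": 1}, {"dp": [0.365, -0.896, 0], "turn": -0.6, "grip": 1}, {"dp": [0.365, -0.896, 0], "turn": -0.6, "grip": 1}, {"dp": [0.365, -0.896, 0], "turn": -0.6, "grip": 1}, {"dp": [0.365, -0.896, 0], "turn": -0.6, "grip": 1}, {"dp": [0.365, -0.896, 0], "turn": -0.6, "grip": 1}, {"dp": [0.365, -0.896, 0], "turn": -0.6, "grip": 1}, {"dp": [0.365, -0.896, 0], "turn": -0.6, "grip": 1}, {"dp": [0.365, -0.896, 0], "turn": -0.6, "grip": 1}]'

```text
time_s: 1.35
ee_pos: [0.2616, 0.2847, 0.2142]
tool_rot: [-1.213, -2.898, 0.001]
force: [-0.2, -0.2, 0.4]
opening: 0.0924
finger_force: 0.0
```

>>> drive_tool --rows '[{"dp": [0.365, -0.896, 0], "turn": -0.6, "grip": 1}, {"dp": [0.365, -0.896, 0], "turn": -0.6, "grip": 1}, {"dp": [0.365, -0.896, 0], "turn": -0.6, "grip": 1}, {"dp": [0.365, -0.896, 0], "turn": -0.6, "grip": 1}, {"dp": [0.365, -0.896, 0], "turn": -0.6, "grip": 1}, {"dp": [0.365, -0.896, 0], "turn": -0.6, "grip": 1}, {"dp": [0.365, -0.896, 0], "turn": -0.6, "grip": 1}, {"dp": [0.365, -0.896, 0], "turn": -0.6, "grip": 1}, {"dp": [0.365, -0.896, 0], "turn": -0.6, "grip": 1}, {"dp": [0.365, -0.896, 0], "turn": -0.6, "grip": 1}]'

```text
time_s: 2.6
ee_pos: [0.3712, 0.016, 0.2143]
tool_rot: [-1.922, -2.485, 0.0]
force: [0.2, 0.1, 0.5]
opening: 0.0917
finger_force: 0.0
```

>>> drive_tool --rows '[{"dp": [0.365, -0.896, 0], "turn": -0.6, "grip": 1}, {"dp": [0.365, -0.896, 0], "turn": -0.6, "grip": 1}, {"dp": [0.365, -0.896, 0], "turn": -0.6, "grip": 1}, {"dp": [0.365, -0.896, 0], "turn": -0.6, "grip": 1}, {"dp": [0.365, -0.896, 0], "turn": -0.6, "grip": 1}, {"dp": [0.365, -0.896, 0], "turn": -0.6, "grip": 1}, {"dp": [0.365, -0.896, 0], "turn": -0.6, "grip": 1}, {"dp": [0.365, -0.896, 0], "turn": -0.6, "grip": 1}, {"dp": [0.365, -0.896, 0], "turn": -0.6, "grip": 1}, {"dp": [0.365, -0.896, 0], "turn": -0.6, "grip": 1}]'

```text
time_s: 3.85
ee_pos: [0.4807, -0.2526, 0.214]
tool_rot: [-2.499, -1.902, 0.0]
force: [1.1, 0.7, 0.4]
opening: 0.0918
finger_force: 0.0
```

Run:
```python
from h import *
c=shot('wrist'); P=cloud(c); cv2.imwrite('pics/w1.png',c['pixels'][:,:,::-1])
s=readout.state(); M=R.from_rotvec(s['tool_rot']).as_matrix(); print(s['time_s'],s['ee_pos'],np.degrees(np.arctan2(M[1,1],M[0,1])),M[:,2].round(3),s['force'])
Q=P.reshape(-1,3); Q=Q[(np.hypot(Q[:,0]-.48,Q[:,1]+.2525)<.17)]
for a,b in((.045,.056),(.09,.102)):
    q=Q[(Q[:,2]>a)&(Q[:,2]<b)&(np.hypot(Q[:,0]-.48,Q[:,1]+.2525)<.13)]; print(len(q),q.mean(0),cv2.minAreaRect(q[:,:2].astype(np.float32)))
```

```text
3.9 [ 0.48135879 -0.25560954  0.21402295] -15.642010069438468 [ 0.    -0.002 -1.   ] [-2.82152039 -1.96312151 -0.00922555]
2252 [ 0.48056067 -0.25239312  0.04936046] ((0.48102042078971863, -0.2513309419155121), (0.014453277923166752, 0.2175043821334839), 73.90457916259766)
1133 [ 0.48025849 -0.25239258  0.09519113] ((0.4801178574562073, -0.2531067728996277), (0.018080921843647957, 0.03903723508119583), 73.93867492675781)
```

View pics/w1.png

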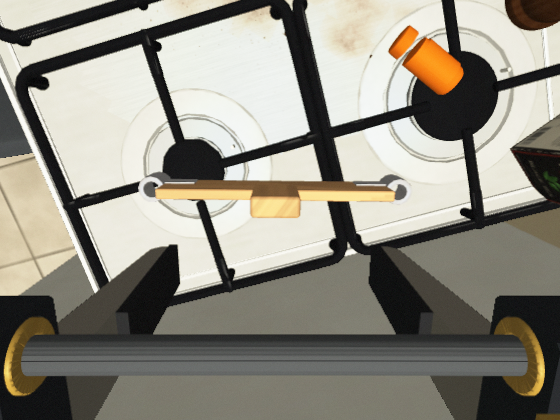

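The wrist view shows the block at (275,203), midway between the open fingers, with both knuckles clear of them. The block is at (0.480,−0.2525) and the tool axis is within 0.4°. Now descend 152 mm and grip.

>>> drive_tool --rows '[{"dp": [0, 0, -0.7], "turn": 0, "grip": 1}, {"dp": [0, 0, -0.9], "turn": -0.06, "grip": 1}, {"dp": [0, 0, -0.9], "turn": 0, "grip": 1}, {"dp": [0, 0, -0.9], "turn": 0, "grip": 1}, {"dp": [0, 0, -0.7], "turn": 0, "grip": 1}, {"dp": [0, 0, -0.5], "turn": 0, "grip": 1}, {"dp": [0, 0, -0.3], "turn": 0, "grip": 1}, {"dp": [0, 0, -0.17], "turn": 0, "grip": 0.9}, {"dp": [0, 0, 0], "turn": 0, "grip": 0.7}, {"dp": [0, 0, 0], "turn": 0, "grip": 0.6}]' --newtons 40

```text
time_s: 5.15
ee_pos: [0.4811, -0.2523, 0.0632]
tool_rot: [2.502, 1.898, 0.0]
force: [-0.3, 1.1, -0.5]
opening: 0.0652
finger_force: 0.0
```

>>> drive_tool --rows '[{"dp": [0, 0, 0], "turn": 0, "grip": 0.5}, {"dp": [0, 0, 0], "turn": 0, "grip": 0.45}, {"dp": [0, 0, 0], "turn": 0, "grip": 0.3}, {"dp": [0, 0, 0], "turn": 0, "grip": 0.3}, {"dp": [0, 0, 0], "turn": 0, "grip": 0.3}, {"dp": [0, 0, 0.2], "turn": 0, "grip": 0.3}, {"dp": [0, 0, 0.4], "turn": 0, "grip": 0.3}, {"dp": [0, 0, 0.6], "turn": 0, "grip": 0.3}, {"dp": [0, 0, 0.8], "turn": 0, "grip": 0.3}, {"dp": [0, 0, 0.8], "turn": 0, "grip": 0.3}]'

```text
time_s: 6.4
ee_pos: [0.4809, -0.2521, 0.1485]
tool_rot: [2.502, 1.898, 0.0]
force: [0.2, -0.7, -2.2]
opening: 0.04
finger_force: 40.0
```

Gripped: 40 mm opening and 40 N. Rise and carry to above the pins, turning −73.4°.

>>> drive_tool --rows '[{"dp": [0, 0.2, 0.6], "turn": -0.3, "grip": 0.3}, {"dp": [0, 0.3, 0.6], "turn": -0.6, "grip": 0.3}, {"dp": [0, 0.4, 0.6], "turn": -0.8, "grip": 0.3}, {"dp": [0, 0.5, 0.4], "turn": -0.8, "grip": 0.3}, {"dp": [0, 0.6, 0], "turn": -0.8, "grip": 0.3}, {"dp": [0, 0.6, 0], "turn": -0.8, "grip": 0.3}, {"dp": [0, 0.6, 0], "turn": -0.8, "grip": 0.3}, {"dp": [0, 0.6, 0], "turn": -0.8, "grip": 0.3}, {"dp": [-0.1, 0.6, 0], "turn": -0.8, "grip": 0.3}, {"dp": [-0.11, 0.6, 0], "turn": -0.8, "grip": 0.3}]'

```text
time_s: 7.65
ee_pos: [0.4741, -0.1009, 0.213]
tool_rot: [-2.973, -1.015, -0.0]
force: [-0.0, -0.3, -3.2]
opening: 0.0398
finger_force: 40.0
```

>>> drive_tool --rows '[{"dp": [0, 0.7, 0], "turn": -0.9, "grip": 0.3}, {"dp": [0, 0.7, 0], "turn": -0.9, "grip": 0.3}, {"dp": [0, 0.7, 0], "turn": -0.9, "grip": 0.3}, {"dp": [0, 0.7, 0], "turn": -0.9, "grip": 0.3}, {"dp": [0, 0.7, 0], "turn": -0.9, "grip": 0.3}, {"dp": [0, 0.7, 0], "turn": -0.9, "grip": 0.3}, {"dp": [0, 0.7, 0], "turn": -0.9, "grip": 0.3}, {"dp": [0, 0.6, 0], "turn": -0.8, "grip": 0.3}, {"dp": [0, 0.44, 0], "turn": -0.28, "grip": 0.3}, {"dp": [0, 0, 0], "turn": 0, "grip": 0.3}]'

```text
time_s: 8.9
ee_pos: [0.474, 0.0771, 0.2129]
tool_rot: [-3.141, -0.028, -0.0]
force: [-0.9, 0.1, -3.0]
opening: 0.0399
finger_force: 40.0
```

Run:
```python
from h import *
s=readout.state(); M=R.from_rotvec(s['tool_rot']).as_matrix(); print(s['time_s'],s['ee_pos'],np.degrees(np.arctan2(M[1,1],M[0,1])),s['force'],s['opening'])
t=shot('top');c=shot('wrist'); P=cloud(c)
im=np.zeros((420,800,3),np.uint8); im[:,:560]=c['pixels'][:,:,::-1]; im[:360,560:]=cv2.resize(t['pixels'][140:320,160:280,::-1],(240,360));cv2.imwrite('pics/w2.png',im)
Q=P.reshape(-1,3)
for a,b in((.18,.21),):
    q=Q[(Q[:,2]>a)&(Q[:,2]<b)&(abs(Q[:,0]-.4746)<.02)&(abs(Q[:,1]-.0764)<.125)]; print(len(q),q.mean(0),cv2.minAreaRect(q[:,:2].astype(np.float32)))
```

```text
8.9 [0.47401805 0.07710717 0.21292227] -88.96696746591729 [-0.87333047  0.0521088  -3.02205305] 0.03992878338961344
9427 [0.4744683  0.07760471 0.1951621 ] ((0.4725658595561981, 0.07645880430936813), (0.023709876462817192, 0.24996857345104218), 0.977430522441864)
```

View pics/w2.png

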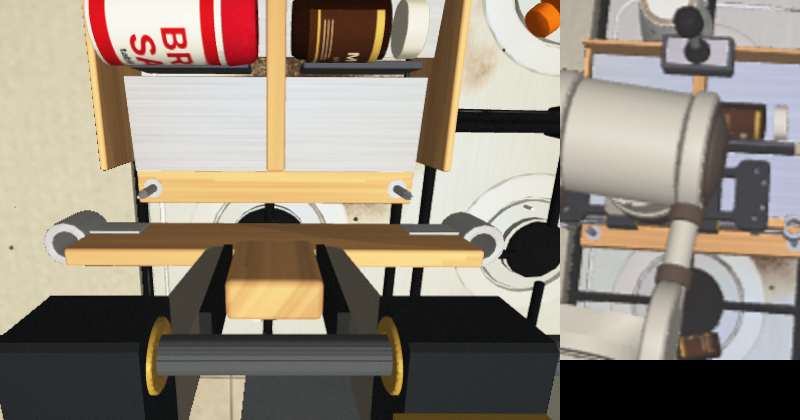

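The wrist view shows both pins, with ring at about (155,186) and tip (141,194) on the left, and ring (396,187) and tip (409,195) on the right. The held leaf's knuckle tops are at about (66,242) and (486,244). I'll refine them on an enlargement.

Run:
```python
from h import *
c=load('wrist'); im=c['pixels'][:,:,::-1]
z=lambda x,y:cv2.resize(im[y:y+60,x:x+80],(400,300),interpolation=cv2.INTER_CUBIC)
cv2.imwrite('pics/w3.png',np.vstack([np.hstack([z(115,155),z(360,155)]),np.hstack([z(35,205),z(435,205)])]))
P=cloud(c);print(P[236,110],P[240,430], P[200,270])
p=plane(c,[(155,186),(396,187)],.022);print('base',p,p.mean(0))
p=plane(c,[(141,194),(409,195)],.064);print('tip',p,p.mean(0))
p=plane(c,[(66,242),(486,244)],.182);print('kn',p,p.mean(0))
```

```text
[0.47517318 0.16959504 0.17991537] [ 0.47768904 -0.00843115  0.18495445] [0.46117191 0.08101537 0.02284238]
base [[ 0.47289822  0.19244218  0.022     ]
 [ 0.47602263 -0.04068586  0.022     ]] [0.47446042 0.07587816 0.022     ]
tip [[ 0.47402679  0.1916176   0.064     ]
 [ 0.47720884 -0.03865163  0.064     ]] [0.47561782 0.07648298 0.064     ]
kn [[ 0.47193468  0.19347433  0.182     ]
 [ 0.47490883 -0.04120561  0.182     ]] [0.47342175 0.07613436 0.182     ]
```

View pics/w3.png

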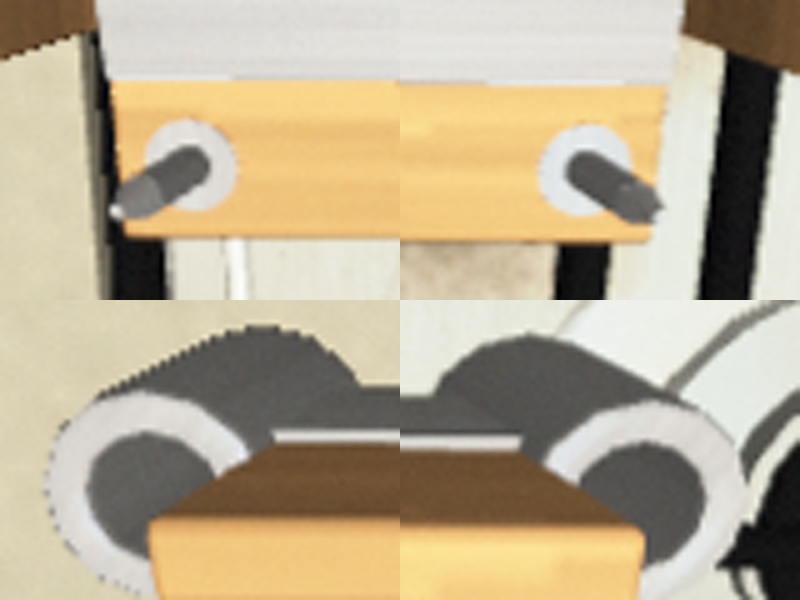

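Refined pixels: rings (153.2,188) and (397.2,189), tips (138.6,197.2) and (411.2,196.2), knuckle bores (65.6,244.4) and (483.4,246.4).

Run:
```python
from h import *
c=load('wrist')
for n,uv,z in(('base',[(153.2,188),(397.2,189)],.022),('tip',[(138.6,197.2),(411.2,196.2)],.064),('kn',[(65.6,244.4),(483.4,246.4)],.180)):
    p=plane(c,uv,z); d=p[0]-p[1]; print(n,p.round(4).tolist(),p.mean(0).round(4),'len',np.linalg.norm(d),'yaw',np.degrees(np.arctan2(-d[0],d[1])))
```

```text
base [[0.4709, 0.1943, 0.022], [0.4741, -0.042, 0.022]] [0.4725 0.0761 0.022 ] len 0.23636830240446294 yaw 0.7706929770578668
tip [[0.4712, 0.1939, 0.064], [0.4762, -0.0407, 0.064]] [0.4737 0.0766 0.064 ] len 0.23458763730786053 yaw 1.2255806000700598
kn [[0.4698, 0.195, 0.18], [0.4728, -0.0412, 0.18]] [0.4713 0.0769 0.18  ] len 0.23619885214469016 yaw 0.7239475794659583
```

Knuckles and pins agree in span and yaw. The leaf needs +1.5 mm in x and −0.5 mm in y. Lower to just above the tips.

>>> drive_tool --rows '[{"dp": [0.05, -0.02, -0.2], "turn": 0, "grip": 0.3}, {"dp": [0, 0, -0.4], "turn": 0, "grip": 0.3}, {"dp": [0, 0, -0.5], "turn": 0, "grip": 0.3}, {"dp": [0, 0, -0.5], "turn": 0, "grip": 0.3}, {"dp": [0, 0, -0.4], "turn": 0, "grip": 0.3}, {"dp": [0, 0, -0.3], "turn": 0, "grip": 0.3}, {"dp": [0, 0, -0.2], "turn": 0, "grip": 0.3}, {"dp": [0, 0, -0.1], "turn": 0, "grip": 0.3}, {"dp": [0, 0, 0], "turn": 0, "grip": 0.3}, {"dp": [0, 0, 0], "turn": 0, "grip": 0.3}]'

```text
time_s: 10.25
ee_pos: [0.4762, 0.0757, 0.1349]
tool_rot: [3.141, 0.026, 0.001]
force: [0.7, 0.4, -2.6]
opening: 0.0395
finger_force: 40.0
```

Run:
```python
from h import *
s=readout.state(); print(s['time_s'],s['ee_pos'],s['force'])
c=shot('wrist');d=shot('side'); im=c['pixels'][:,:,::-1]
z=lambda x,y:cv2.resize(im[y:y+90,x:x+120],(400,300),interpolation=cv2.INTER_CUBIC)
e=cv2.resize(d['pixels'][230:350,190:350,::-1],(400,300),interpolation=cv2.INTER_CUBIC)
cv2.imwrite('pics/w4.png',np.vstack([np.hstack([z(20,180),z(420,180)]),np.hstack([e,cv2.resize(im,(400,300))])]))
```

```text
10.25 [0.4761998  0.07567041 0.13494411] [ 0.71182116  0.40649115 -2.59153728]
```

View pics/w4.png

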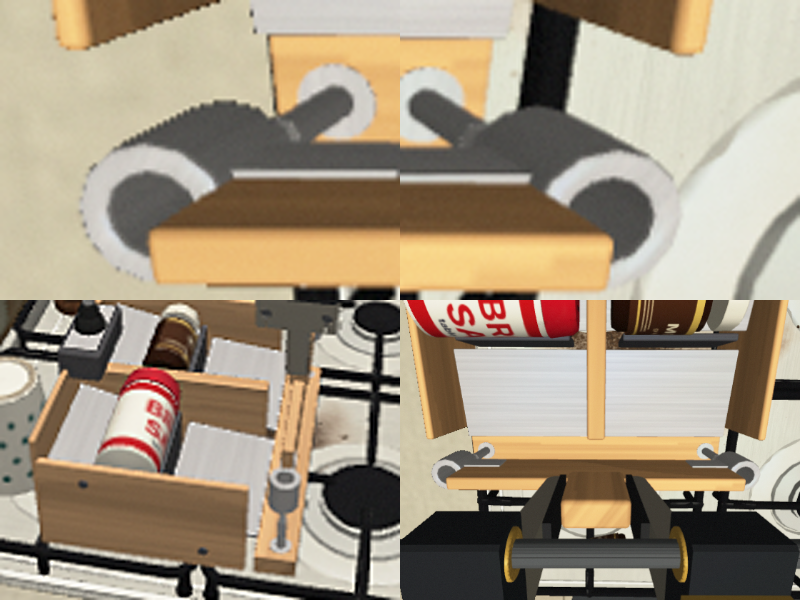

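The pins line up directly under both knuckles: on the side view the left pin is centred beneath the tube at about (283,520), and on the wrist crops the tips meet the tube bottoms. Lower slowly, watching the force.

>>> drive_tool --rows '[{"dp": [0, 0, -0.1], "turn": 0, "grip": 0.3}, {"dp": [0, 0, -0.1], "turn": 0, "grip": 0.3}, {"dp": [0, 0, -0.1], "turn": 0, "grip": 0.3}, {"dp": [0, 0, -0.1], "turn": 0, "grip": 0.3}, {"dp": [0, 0, -0.1], "turn": 0, "grip": 0.3}, {"dp": [0, 0, -0.1], "turn": 0, "grip": 0.3}, {"dp": [0, 0, -0.1], "turn": 0, "grip": 0.3}, {"dp": [0, 0, -0.1], "turn": 0, "grip": 0.3}, {"dp": [0, 0, 0], "turn": 0, "grip": 0.3}, {"dp": [0, 0, 0], "turn": 0, "grip": 0.3}]'

```text
time_s: 11.6
ee_pos: [0.4759, 0.0757, 0.1106]
tool_rot: [3.141, 0.026, 0.0]
force: [0.0, -0.1, -2.9]
opening: 0.0396
finger_force: 40.0
```

>>> drive_tool --rows '[{"dp": [0, 0, -0.1], "turn": 0, "grip": 0.3}, {"dp": [0, 0, -0.1], "turn": 0, "grip": 0.3}, {"dp": [0, 0, -0.1], "turn": 0, "grip": 0.3}, {"dp": [0, 0, -0.1], "turn": 0, "grip": 0.3}, {"dp": [0, 0, -0.1], "turn": 0, "grip": 0.3}, {"dp": [0, 0, -0.1], "turn": 0, "grip": 0.3}, {"dp": [0, 0, -0.1], "turn": 0, "grip": 0.3}, {"dp": [0, 0, -0.07], "turn": 0, "grip": 0.3}, {"dp": [0, 0, 0], "turn": 0, "grip": 0.3}, {"dp": [0, 0, 0], "turn": 0, "grip": 0.3}]'

```text
time_s: 12.85
ee_pos: [0.476, 0.0757, 0.0875]
tool_rot: [3.141, 0.026, 0.0]
force: [-1.0, 0.3, -2.7]
opening: 0.0395
finger_force: 40.0
```

Still no contact. The last 2–3 mm go in small steps.

>>> drive_tool --rows '[{"dp": [0, 0, -0.02], "turn": 0, "grip": 0.3}, {"dp": [0, 0, -0.02], "turn": 0, "grip": 0.3}, {"dp": [0, 0, -0.02], "turn": 0, "grip": 0.3}, {"dp": [0, 0, -0.02], "turn": 0, "grip": 0.3}, {"dp": [0, 0, -0.02], "turn": 0, "grip": 0.3}, {"dp": [0, 0, 0], "turn": 0, "grip": 0.3}, {"dp": [0, 0, 0], "turn": 0, "grip": 0.3}, {"dp": [0, 0, 0], "turn": 0, "grip": 0.3}, {"dp": [0, 0, 0], "turn": 0, "grip": 0.3}, {"dp": [0, 0, 0], "turn": 0, "grip": 0.3}]'

```text
time_s: 14.1
ee_pos: [0.476, 0.0757, 0.0847]
tool_rot: [3.141, 0.026, 0.0]
force: [-2.5, 1.1, 5.2]
opening: 0.0395
finger_force: 40.0
```

Seated: contact force appears at TCP z 0.0847, against 0.085 predicted. Release gently and rise.

>>> drive_tool --rows '[{"dp": [0, 0, 0], "turn": 0, "grip": 0.45}, {"dp": [0, 0, 0], "turn": 0, "grip": 0.55}, {"dp": [0, 0, 0], "turn": 0, "grip": 0.65}, {"dp": [0, 0, 0], "turn": 0, "grip": 0.65}, {"dp": [0, 0, 0.1], "turn": 0, "grip": 0.65}, {"dp": [0, 0, 0.3], "turn": 0, "grip": 0.65}, {"dp": [0, 0, 0.7], "turn": 0, "grip": 0.65}, {"dp": [0, 0, 0.9], "turn": 0, "grip": 0.65}, {"dp": [0, 0, 0.9], "turn": 0, "grip": 0.5}, {"dp": [0, 0, 0.9], "turn": 0, "grip": 0.3}]'

```text
time_s: 15.35
ee_pos: [0.476, 0.0757, 0.2001]
tool_rot: [3.141, 0.026, 0.002]
force: [-0.7, -0.4, -0.1]
opening: 0.0418
finger_force: 0.0
```

>>> drive_tool --rows '[{"dp": [0, -0.5, 0.55], "turn": 0, "grip": 0}, {"dp": [0, -0.6, 0], "turn": 0, "grip": 0}, {"dp": [0.2, -0.6, 0], "turn": 0, "grip": 0}, {"dp": [0.5, -0.3, 0], "turn": 0, "grip": 0}, {"dp": [0.5, 0, 0], "turn": 0, "grip": 0}, {"dp": [0.5, 0, 0], "turn": 0, "grip": 0}, {"dp": [0.5, 0, 0], "turn": 0, "grip": 0}, {"dp": [0.3, 0, 0], "turn": 0, "grip": 0}, {"dp": [0, 0, 0], "turn": 0, "grip": 0}, {"dp": [0, 0, 0], "turn": 0, "grip": 0}]' --newtons 20

```text
time_s: 16.6
ee_pos: [0.5505, 0.0155, 0.2147]
tool_rot: [-3.141, -0.026, 0.001]
force: [0.1, -0.6, 0.3]
opening: 0.0005
finger_force: 0.0
```

Run:
```python
from h import *
s=readout.state(); print(s['time_s'],s['ee_pos'],s['force'],s['opening'])
c=shot('wrist');d=shot('side')
P=cloud(shot('top')); Q=P.reshape(-1,3); q=Q[(abs(Q[:,0]-.475)<.02)&(abs(Q[:,1]-.0764)<.14)]
for a,b in((.04,.06),(.065,.08),(.11,.13)):
    w=q[(q[:,2]>a)&(q[:,2]<b)]; print(a,len(w),w.mean(0),w.max(0)) if len(w) else 0
e=cv2.resize(d['pixels'][180:360,190:390,::-1],(440,400),interpolation=cv2.INTER_CUBIC)
cv2.imwrite('pics/w5.png',np.hstack([e,cv2.resize(c['pixels'][:,:,::-1],(360,400))]))
```

```text
16.6 [0.55048997 0.01551989 0.21472474] [ 0.09076074 -0.61321006  0.30542616] 0.0005433199450396337
0.04 100 [ 0.47404634 -0.03530885  0.05131545] [0.48783295 0.00328701 0.05998561]
0.065 69 [ 0.47528106 -0.0152859   0.0720443 ] [0.48067307 0.00098605 0.07703461]
```

View pics/w5.png

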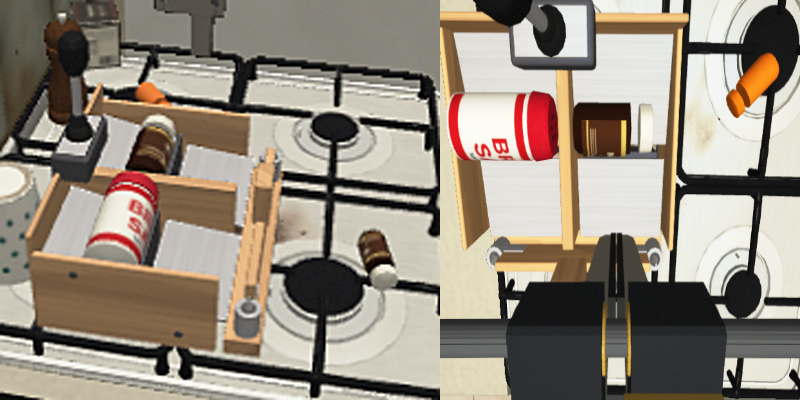

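The leaf is seated on both pins: board top is at z 0.072 as expected, and the pin tips show in the knuckles. Both jars are still in their lanes. Move beside the knob, on its right.

>>> drive_tool --rows '[{"dp": [0.4, 0, 0], "turn": 0, "grip": 0}, {"dp": [0.6, 0, 0], "turn": 0, "grip": 0}, {"dp": [0.7, 0, 0], "turn": 0, "grip": 0}, {"dp": [0.7, 0, 0], "turn": 0, "grip": 0}, {"dp": [0.7, 0, 0], "turn": 0, "grip": 0}, {"dp": [0.5, 0, 0], "turn": 0, "grip": 0}, {"dp": [0.25, 0, 0], "turn": 0, "grip": 0}, {"dp": [0, 0.2, 0], "turn": 0, "grip": 0}, {"dp": [0, 0.3, 0], "turn": 0, "grip": 0}, {"dp": [0, 0.2, 0], "turn": 0, "grip": 0}]'

```text
time_s: 18.0
ee_pos: [0.666, 0.0377, 0.2151]
tool_rot: [-3.141, -0.027, -0.0]
force: [0.1, 0.6, -1.1]
opening: 0.0004
finger_force: 0.0
```

>>> drive_tool --rows '[{"dp": [0, 0.1, 0], "turn": 0, "grip": 0}, {"dp": [0, 0.1, 0], "turn": 0, "grip": 0}, {"dp": [0, 0.1, 0], "turn": 0, "grip": 0}, {"dp": [0, 0.1, 0], "turn": 0, "grip": 0}, {"dp": [0, 0.1, 0], "turn": 0, "grip": 0}, {"dp": [0, 0.1, 0], "turn": 0, "grip": 0}, {"dp": [0, 0, 0], "turn": 0, "grip": 0}, {"dp": [0, 0, 0], "turn": 0, "grip": 0}, {"dp": [0, 0, 0], "turn": 0, "grip": 0}, {"dp": [0, 0, 0], "turn": 0, "grip": 0}]'

```text
time_s: 19.25
ee_pos: [0.6664, 0.0546, 0.2149]
tool_rot: [-3.141, -0.026, 0.0]
force: [0.4, 0.3, 0.1]
opening: 0.0003
finger_force: 0.2
```

Run:
```python
from h import *
s=readout.state(); print(s['time_s'],s['ee_pos'],s['force'])
c=shot('wrist');d=shot('side')
e=cv2.resize(d['pixels'][180:330,190:350,::-1],(430,400),interpolation=cv2.INTER_CUBIC)
cv2.imwrite('pics/w6.png',np.hstack([e,cv2.resize(c['pixels'][:,:,::-1],(370,400))]))
```

```text
19.25 [0.66636789 0.05463283 0.21487417] [0.36736998 0.34197443 0.05615668]
```

View pics/w6.png

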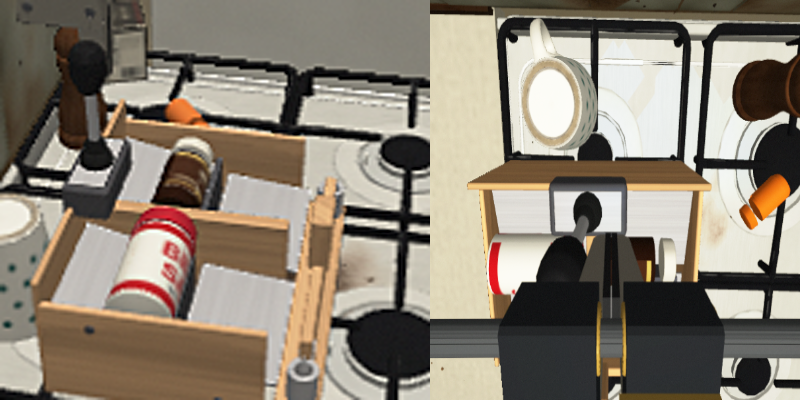

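The fingers stand just right of the knob (wrist view: knob at (562,260), fingers at (605,260)), the stick is still about upright, and the jars are in their lanes. Push on.

>>> drive_tool --rows '[{"dp": [0, 0.1, 0], "turn": 0, "grip": 0}, {"dp": [0, 0.1, 0], "turn": 0, "grip": 0}, {"dp": [0, 0.1, 0], "turn": 0, "grip": 0}, {"dp": [0, 0.1, 0], "turn": 0, "grip": 0}, {"dp": [0, 0.1, 0], "turn": 0, "grip": 0}, {"dp": [0, 0.1, 0], "turn": 0, "grip": 0}, {"dp": [0, 0, 0], "turn": 0, "grip": 0}, {"dp": [0, 0, 0], "turn": 0, "grip": 0}, {"dp": [0, 0, 0], "turn": 0, "grip": 0}, {"dp": [0, 0, 0], "turn": 0, "grip": 0}]'

```text
time_s: 20.6
ee_pos: [0.6664, 0.0727, 0.2149]
tool_rot: [-3.141, -0.026, -0.0]
force: [-1.0, -1.3, 2.2]
opening: 0.0003
finger_force: 1.0
```

Run:
```python
from h import *
s=readout.state(); print(s['time_s'],s['ee_pos'],s['force'],s['torque'])
d=shot('side');p=d['pixels'].astype(int)
# side-view: salt red centroid ; black knob centroid
r=(p[:,:,0]>130)&(p[:,:,1]<60)&(p[:,:,2]<80); v,u=np.nonzero(r); print('red',u.mean(),v.mean(),len(u))
b=(p[180:245,200:250].max(2)<35); v,u=np.nonzero(b); print('blk',u.mean()+200,v.mean()+180,len(u))
d=np.load('/tmp/side.npy',allow_pickle=True).item(); P=cloud(d).reshape(-1,3)
q=P[(abs(P[:,0]-.666)<.025)&(P[:,1]>.05)&(P[:,1]<.17)&(P[:,2]>.205)&(P[:,2]<.27)]; print('knob pts',len(q),np.percentile(q,[5,50,95],axis=0).round(3))
```

```text
20.6 [0.6663686  0.07267846 0.2148783 ] [-0.9662168  -1.28757322  2.16218284] [-0.23840857  0.26525094  0.01459816]
red 257.23463687150837 271.99441340782124 179
blk 221.11385199240988 219.1214421252372 527
knob pts 389 [[0.651 0.066 0.218]
 [0.658 0.109 0.245]
 [0.674 0.121 0.261]]
```

The knob has moved about 20 mm (θ ≈ 0.2). Another 13 mm should give about 0.37.

>>> drive_tool --rows '[{"dp": [0, 0.1, 0], "turn": 0, "grip": 0}, {"dp": [0, 0.1, 0], "turn": 0, "grip": 0}, {"dp": [0, 0.1, 0], "turn": 0, "grip": 0}, {"dp": [0, 0.1, 0], "turn": 0, "grip": 0}, {"dp": [0, 0.03, 0], "turn": 0, "grip": 0}, {"dp": [0, 0, 0], "turn": 0, "grip": 0}, {"dp": [0, 0, 0], "turn": 0, "grip": 0}, {"dp": [0, 0, 0], "turn": 0, "grip": 0}, {"dp": [0, 0, 0], "turn": 0, "grip": 0}, {"dp": [0, 0, 0], "turn": 0, "grip": 0}]'

```text
time_s: 21.9
ee_pos: [0.6662, 0.085, 0.2144]
tool_rot: [3.14, 0.026, -0.001]
force: [-1.5, -5.0, -1.1]
opening: 0.0004
finger_force: 2.0
```

```bash
cat > k.py <<'E'
from h import *
s=readout.state(); print(s['time_s'],s['ee_pos'],s['force'])
d=shot('side');p=d['pixels'].astype(int)
r=(p[:,:,0]>130)&(p[:,:,1]<60)&(p[:,:,2]<80); C=cloud(d); q=C[r]; q=q[(q[:,2]>0.03)&(q[:,0]<.7)]; print('red xyz',np.nanmedian(q,axis=0).round(3),len(q))
P=C.reshape(-1,3)
q=P[(abs(P[:,0]-.666)<.025)&(P[:,1]>.05)&(P[:,1]<.17)&(P[:,2]>.205)&(P[:,2]<.27)]; print('knob pts',len(q),np.percentile(q,[5,50,95],axis=0).round(3).tolist())
E
python3 k.py
```

```text
21.9 [0.66618892 0.08502341 0.21435119] [-1.51550026 -4.99894655 -1.0795556 ]
red xyz [0.505 0.114 0.092] 175
knob pts 423 [[0.651, 0.074, 0.218], [0.658, 0.12, 0.242], [0.673, 0.135, 0.261]]
```

The salt is now at x 0.505 and z 0.092, which is in the tray against the leaf. Hold briefly so it settles, then back off.

>>> drive_tool --rows '[{"dp": [0, 0, 0], "turn": 0, "grip": 0}, {"dp": [0, 0, 0], "turn": 0, "grip": 0}, {"dp": [0, 0, 0], "turn": 0, "grip": 0}, {"dp": [0, 0, 0], "turn": 0, "grip": 0}, {"dp": [0, 0, 0], "turn": 0, "grip": 0}, {"dp": [0, 0, 0], "turn": 0, "grip": 0}, {"dp": [0, 0, 0], "turn": 0, "grip": 0}, {"dp": [0, 0, 0], "turn": 0, "grip": 0}, {"dp": [0, 0, 0], "turn": 0, "grip": 0}, {"dp": [0, 0, 0], "turn": 0, "grip": 0}]'

```text
time_s: 23.2
ee_pos: [0.6662, 0.085, 0.2144]
tool_rot: [3.14, 0.026, -0.001]
force: [0.0, -4.4, -2.2]
opening: 0.0006
finger_force: 2.0
```

```bash
python3 k.py
```

```text
23.2 [0.66620247 0.08502781 0.21437547] [ 0.029595   -4.44750904 -2.24573714]
red xyz [0.505 0.114 0.092] 179
knob pts 421 [[0.651, 0.075, 0.217], [0.658, 0.119, 0.241], [0.673, 0.135, 0.261]]
```

>>> drive_tool --rows '[{"dp": [0, -0.2, 0], "turn": 0, "grip": 0}, {"dp": [0, -0.3, 0], "turn": 0, "grip": 0}, {"dp": [0, -0.4, 0], "turn": 0, "grip": 0}, {"dp": [0, -0.5, 0], "turn": 0, "grip": 0}, {"dp": [0, -0.5, 0], "turn": 0, "grip": 0}, {"dp": [0, -0.5, 0], "turn": 0, "grip": 0}, {"dp": [0, -0.3, 0.2], "turn": 0, "grip": 0}, {"dp": [0, 0, 0.5], "turn": 0, "grip": 0}, {"dp": [0, 0, 0.5], "turn": 0, "grip": 0}, {"dp": [0, 0, 0.3], "turn": 0, "grip": 0}]'

```text
time_s: 24.5
ee_pos: [0.667, 0.005, 0.2622]
tool_rot: [3.141, 0.027, 0.004]
force: [0.2, -0.6, 1.0]
opening: 0.0004
finger_force: 0.0
```

>>> drive_tool --rows '[{"dp": [-0.4, -0.4, 0.3], "turn": 0, "grip": 0}, {"dp": [-0.6, -0.6, 0.3], "turn": 0, "grip": 0}, {"dp": [-0.6, -0.6, 0], "turn": 0, "grip": 0}, {"dp": [-0.6, -0.6, 0], "turn": 0, "grip": 0}, {"dp": [-0.6, -0.6, 0], "turn": 0, "grip": 0}, {"dp": [-0.6, -0.6, 0], "turn": 0, "grip": 0}, {"dp": [-0.4, -0.4, 0], "turn": 0, "grip": 0}, {"dp": [0, 0, 0], "turn": 0, "grip": 0}, {"dp": [0, 0, 0], "turn": 0, "grip": 0}, {"dp": [0, 0, 0], "turn": 0, "grip": 0}]'

```text
time_s: 25.75
ee_pos: [0.5527, -0.1089, 0.2778]
tool_rot: [-3.141, -0.028, 0.0]
force: [0.2, 0.2, -0.7]
opening: 0.0005
finger_force: 0.0
```

```bash
python3 k.py
python3 - <<'E'
from h import *
c=shot('top');d=load('side')
e=cv2.resize(d['pixels'][180:360,190:390,::-1],(400,400),interpolation=cv2.INTER_CUBIC)
cv2.imwrite('pics/w7.png',np.hstack([e,cv2.resize(c['pixels'][110:330,150:420,::-1],(400,400))]))
E
```

```text
25.75 [ 0.55271289 -0.10885889  0.2778127 ] [ 0.19648276  0.17611264 -0.65893769]
red xyz [0.505 0.114 0.092] 178
knob pts 261 [[0.651, 0.076, 0.212], [0.662, 0.088, 0.242], [0.674, 0.093, 0.256]]
```

View pics/w7.png

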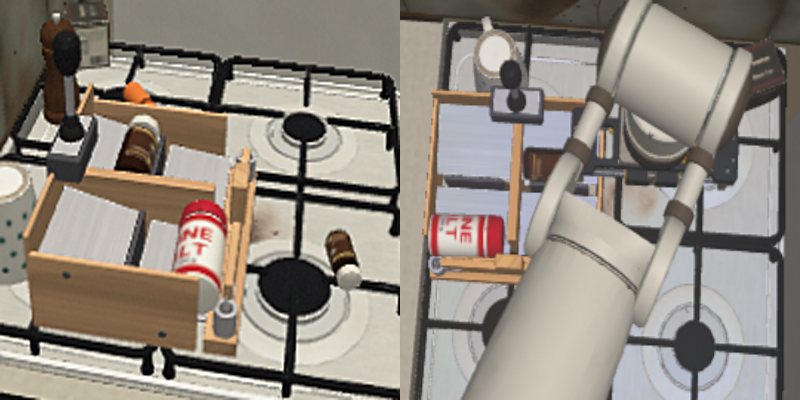

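The salt lies in the tray against the seated leaf (side view (203,240)), the coffee is still up in its lane (140,145), the stick is upright, and the robot is clear. Hand in.

```bash
python3 -c "
from bench import manip
print(manip.hand_in())"
```

```text
the job is handed in; nothing more can be done
None
```

The job is handed in at about 26 s of 67: the leaf is down on both pins, the salt lies in the tray against it, the stick is back upright, and the coffee is still up in its lane; the hand-in call returned no verdict.

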